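Make up a kit tray to three long bolts and issue it

ROBOT

A 6-joint arm with a two-finger parallel gripper is mounted at the origin on the work surface. World frame = base frame: x ahead of the robot, y to its left, z up, the work surface at z = 0. Lengths are in m, angles in rad, forces in N, time in s.
With the tool pointing down it reaches from about 0.25 to 0.775 m from the base axis. Payload 4 kg.
Tool frame: the origin (TCP) lies midway between the tips of the shut fingers; the grasp point (between the pads) lies 19 mm behind it; z points along the fingers, y is the line along which they close (so a half turn about z gives the same grasp; the last joint's range is limited). The gripper opens to 94 mm and grips with 3 to 60 N. Pads are 16 mm wide; open, the fingers measure 119 mm over their backs; the gripper's body (75 mm by 177 mm) begins 78 mm behind the grasp point.
Start: joints at [-1.381, 0.087, 1.371, -0, 1.684, -0.103], TCP at [0.159, -0.527, 0.166] pointing down, gripper open.
Joint ranges: [-3.1, 3.1], [-0.76, 2.03], [0.27, 2.55], [-1.08, 4.22], [0.17, 2.65], [-2.57, 2.57]. Speed limits (rad/s): [2.79, 2.79, 3.14, 3.14, 3.14, 3.14].

INTERFACE

Orientations are given as [roll, pitch, yaw] about the fixed x, y, z axes, in that order (R = Rz(yaw) Ry(pitch) Rx(roll)).
In Python, from bench import sensors, eyes, job gives the robot as it stands.
- The arm moves only by the tool arm_command, never from a script. Its argument "series" is a list of rows, each a list of 7 numbers: the opening, from 0 (shut) to 1 (fully open), then the shift along the tool's x, y, z in cm, then the turn, a rotation vector about the tool's x, y, z in rad. In form: [[fingers, dx, dy, dz, wx, wy, wz], ...]. A call has 1 to 20 rows; each row shifts and turns the commanded pose from where the row before left it, along the tool's axes as they then stand; what a row does not reach is not made up. A row lasts 1/10 s, in which the tool goes at most 50 mm and 8.59 degrees, less where a joint would pass 70% of its speed; a pose out of reach is approached as far as the arm can. A call with a gripper value outside its range is refused whole. The fingers move at their own pace and stop on an object; the grip force is fixed at half the most. Time passes only in rows, so rows that do not move let the fingers close. It gives the time, the measured TCP pose, the force and the opening at its end, in the units of the state.
- sensors.get_obs(): the state, without advancing time (a new reading comes with each control period).
- eyes.snapshot(name): name is "scene" or "top"; returns the picture (384x512x3 uint8, blue, green, red); there is no depth.
- eyes.get_calibration(name): a dict with "mtx" (3x3 intrinsics, pixels), "k1" (the pictures are not rectified: a ray, as slopes to the right and down, at radius r is drawn at 1 + k1 r^2 times it, then the intrinsics apply), "R" (3x3) and "t" (3): a world point X has camera coordinates R X + t. Camera axes: x right, y down, z forward; pixel columns grow to the right and rows downward; lengths in m; the calibration is good to about 2 mm. A picture is of the moment at which its call begins. get_calibration takes no time and is no camera call.
- job.close_job(): hands the job in, once; it reports no verdict.
The state is a dict: "time": time; "joint_positions": joint angles; "qvel": joint speeds; "joint_torque": joint torques, N m; "tool_pos": TCP position; "ee_rot": TCP orientation; "wrist_force": force on the tool from outside, world axes, zero at the start; "wrist_torque": the same for the moment, N m; "width": finger opening in m.
Only numpy, scipy, OpenCV 4.12 (cv2) and the standard library are available. Lean on these libraries where they do the work, as an engineer would, in place of code of your own. Each camera call takes 0.05 s, during which the arm holds its last target. There are 200 camera calls.

TASK

Draw the wooden kit tray out along the bench from beneath the riser, until its grip stands well clear in the open; one long bolt is in it already, so, while it stands there, add long bolts from the bench until it holds exactly three. Then take the tray by its upright middle grip, lift it and carry it level to the flat black tool case, and leave it on top, centred and lined up with the long side of the case, with the three bolts in it. The long bolt left over, the short bolts and the steel ring among them stay where they are.

Things in the scene. Friction and masses are not known exactly. Their poses are not given: they have to be found in the camera images.
- tray: Loose open plywood kit tray, 240 long (its x) x 140 wide (its y), about 0.35 kg. Origin: centre of its underside. Floor 6 thick; end walls (-x and +x) 60 high, 12 thick; side walls 40 high, 6 thick. It starts on the bench with its middle and +x part beneath the riser, its front (-x) end 75 to 95 mm out in front of the riser's edge; it comes out towards its -x.
- tray_handle (a point): The tray's grip: an upright wooden plate across its middle, 16 thick (x), 60 wide (y), top 115 above the tray's underside. The point is in its middle, 95 above the underside; axes as the tray. On either side of the plate is an open space 100 long (x), 128 wide (y) for bolts.
- tray_mid (a point): Middle of the tray: over its origin, 30 above its underside (inside the grip plate); axes as the tray. A bolt is in the tray when its own middle point is within 122 of this point and within 68 of it along y.
- tray_front (a point): Middle of the tray's front end wall (-x end), in the wall's mid-thickness, 50 above the underside (10 below the wall's top); axes as the tray. The wall can be pinched from above across its 12 mm.
- riser: Fixed plywood bench riser (low shelf), 240 (its x) x 240 (its y), top 150 high, its top board's underside 132 above the bench, 204 between its side panels, open towards its -x. A drill box stands on it, up to 200 high. Origin: centre of its footprint, at bench level; front edge at its x = -120. The tray comes out towards its -x.
- case: Fixed closed flat black tool case with aluminium edges, 190 (its x) x 290 (its y), 50 high. Origin: centre of its underside, on the bench.
- case_top (a point): Centre of the case's flat top, 50 above the bench; axes as the case.
- bolt0_mid (a point): The long bolt that is in the tray already, in front of the grip plate on its +y side. Long steel hex-head bolt standing on its head, loose: 70 tall overall, head 10 high and 24 across flats, plain round shank 16 in diameter pointing up, about 0.13 kg. This point is on its axis, half-way up (35 above its underside).
- bolt1_mid (a point): One of three long bolts on the bench. Long steel hex-head bolt standing on its head, loose: 70 tall overall, head 10 high and 24 across flats, plain round shank 16 in diameter pointing up, about 0.13 kg. This point is on its axis, half-way up (35 above its underside).
- bolt2_mid (a point): One of three long bolts on the bench. Long steel hex-head bolt standing on its head, loose: 70 tall overall, head 10 high and 24 across flats, plain round shank 16 in diameter pointing up, about 0.13 kg. This point is on its axis, half-way up (35 above its underside).
- bolt3_mid (a point): One of three long bolts on the bench. Long steel hex-head bolt standing on its head, loose: 70 tall overall, head 10 high and 24 across flats, plain round shank 16 in diameter pointing up, about 0.13 kg. This point is on its axis, half-way up (35 above its underside).
- short0_mid (a point): Short steel hex-head bolt, same head and shank diameter but only 38 tall, standing on its head among the long ones; not wanted. This point is on its axis, 19 above its underside.
- short1_mid (a point): Short steel hex-head bolt, same head and shank diameter but only 38 tall, standing on its head among the long ones; not wanted. This point is on its axis, 19 above its underside.
- short2_mid (a point): Short steel hex-head bolt, same head and shank diameter but only 38 tall, standing on its head among the long ones; not wanted. This point is on its axis, 19 above its underside.
- nut: Plain steel spacer ring lying flat among the bolts, 34 in diameter, 15 high; not wanted. Origin: centre of its underside.
Not all that is in view belongs to the job. What is shaped like the part that bears bolt0_mid but green is not meant. What is shaped like the part that bears bolt3_mid but blue is not meant.

How it is judged:
On the way, in this order (a step that is already met when the one before it is completed fails the run):
1. the tray is drawn out on the bench: its grip at least 60 mm in front of the riser's edge (x of tray_handle in the frame of riser below -0.18 m and height (world z) of tray below 0.012 m), for 0.2 s.
2. exactly three long bolts are in the tray while it stands on the bench in the open (all of step 1 and (((distance between bolt0_mid and tray_mid below 0.122 m and y of bolt0_mid in the frame of tray_mid between -0.068 and 0.068 m) and (distance between bolt1_mid and tray_mid below 0.122 m and y of bolt1_mid in the frame of tray_mid between -0.068 and 0.068 m) and (distance between bolt2_mid and tray_mid below 0.122 m and y of bolt2_mid in the frame of tray_mid between -0.068 and 0.068 m) and not (distance between bolt3_mid and tray_mid below 0.122 m and y of bolt3_mid in the frame of tray_mid between -0.068 and 0.068 m)) or ((distance between bolt0_mid and tray_mid below 0.122 m and y of bolt0_mid in the frame of tray_mid between -0.068 and 0.068 m) and (distance between bolt1_mid and tray_mid below 0.122 m and y of bolt1_mid in the frame of tray_mid between -0.068 and 0.068 m) and not (distance between bolt2_mid and tray_mid below 0.122 m and y of bolt2_mid in the frame of tray_mid between -0.068 and 0.068 m) and (distance between bolt3_mid and tray_mid below 0.122 m and y of bolt3_mid in the frame of tray_mid between -0.068 and 0.068 m)) or ((distance between bolt0_mid and tray_mid below 0.122 m and y of bolt0_mid in the frame of tray_mid between -0.068 and 0.068 m) and not (distance between bolt1_mid and tray_mid below 0.122 m and y of bolt1_mid in the frame of tray_mid between -0.068 and 0.068 m) and (distance between bolt2_mid and tray_mid below 0.122 m and y of bolt2_mid in the frame of tray_mid between -0.068 and 0.068 m) and (distance between bolt3_mid and tray_mid below 0.122 m and y of bolt3_mid in the frame of tray_mid between -0.068 and 0.068 m))) and angle between tray's own z axis and vertical below 0.08 rad), for 0.3 s.
3. the tray is lifted off the bench by its grip (height (world z) of tray above 0.03 m and distance between the grasp point and tray_handle below 0.05 m and horizontal distance between tray and case_top above 0.1 m), for 0.2 s.
At the end, for the whole second after the job is handed in: Tray at rest and level (0.05 rad) on the case, centred within 30 mm along and across it, its length along the case's length within 0.2 rad (either way round); exactly three long bolts in it, standing or lying; the fourth long bolt within 40 mm of its start ((((distance between bolt0_mid and tray_mid below 0.122 m and y of bolt0_mid in the frame of tray_mid between -0.068 and 0.068 m) and (distance between bolt1_mid and tray_mid below 0.122 m and y of bolt1_mid in the frame of tray_mid between -0.068 and 0.068 m) and (distance between bolt2_mid and tray_mid below 0.122 m and y of bolt2_mid in the frame of tray_mid between -0.068 and 0.068 m) and not (distance between bolt3_mid and tray_mid below 0.122 m and y of bolt3_mid in the frame of tray_mid between -0.068 and 0.068 m)) or ((distance between bolt0_mid and tray_mid below 0.122 m and y of bolt0_mid in the frame of tray_mid between -0.068 and 0.068 m) and (distance between bolt1_mid and tray_mid below 0.122 m and y of bolt1_mid in the frame of tray_mid between -0.068 and 0.068 m) and not (distance between bolt2_mid and tray_mid below 0.122 m and y of bolt2_mid in the frame of tray_mid between -0.068 and 0.068 m) and (distance between bolt3_mid and tray_mid below 0.122 m and y of bolt3_mid in the frame of tray_mid between -0.068 and 0.068 m)) or ((distance between bolt0_mid and tray_mid below 0.122 m and y of bolt0_mid in the frame of tray_mid between -0.068 and 0.068 m) and not (distance between bolt1_mid and tray_mid below 0.122 m and y of bolt1_mid in the frame of tray_mid between -0.068 and 0.068 m) and (distance between bolt2_mid and tray_mid below 0.122 m and y of bolt2_mid in the frame of tray_mid between -0.068 and 0.068 m) and (distance between bolt3_mid and tray_mid below 0.122 m and y of bolt3_mid in the frame of tray_mid between -0.068 and 0.068 m))) and ((distance between bolt0_mid and tray_mid below 0.122 m and y of bolt0_mid in the frame of tray_mid between -0.068 and 0.068 m) or distance of bolt0_mid from where it was at the start of the episode below 0.04 m) and ((distance between bolt1_mid and tray_mid below 0.122 m and y of bolt1_mid in the frame of tray_mid between -0.068 and 0.068 m) or distance of bolt1_mid from where it was at the start of the episode below 0.04 m) and ((distance between bolt2_mid and tray_mid below 0.122 m and y of bolt2_mid in the frame of tray_mid between -0.068 and 0.068 m) or distance of bolt2_mid from where it was at the start of the episode below 0.04 m) and ((distance between bolt3_mid and tray_mid below 0.122 m and y of bolt3_mid in the frame of tray_mid between -0.068 and 0.068 m) or distance of bolt3_mid from where it was at the start of the episode below 0.04 m) and x of tray in the frame of case_top between -0.03 and 0.03 m and y of tray in the frame of case_top between -0.03 and 0.03 m and z of tray in the frame of case_top between -0.005 and 0.008 m and angle between tray's own z axis and vertical below 0.05 rad and angle between the x axis of tray and the y axis of case, either way round below 0.2 rad and linear speed of tray below 0.02 m/s); the robot touches nothing.
It fails at once if the tray is tipped by more than 0.35 rad (angle between tray's own z axis and vertical above 0.35 rad).
It fails at once if a short bolt or the ring is moved more than 40 mm (distance of any of short0_mid, short1_mid, short2_mid, nut from where it was at the start of the episode above 0.04 m).
It also fails if it takes over 72 s, if anything falls off the work surface, if the arm or the gripper's body presses on something with over 40 N, if the wrist force passes 120 N, or if a joint passes its speed limit or range.

## Working session

There is one attempt and no reset: what is moved stays moved. The work goes in short steps, Python scripts to look and compute and a tool call to move; the robot and the scene stay as the last step left them, time stands still between calls to the robot, and variables do not carry over. Pictures are saved under pics/ and viewed, on a budget of 10 in all, crops included, one or two more only if the job needs it, and the job is handed in when it is done.

Besides the shell and the picture viewer there is one more tool, called after "Call:" as a command line: name --pt "numbers of a row" for each row, then --argument value for the rest. arm_command: Moves the arm, as the interface text tells. Its arguments: {"type":"object","properties":{"series":{"type":"array","items":{"type":"array","items":{"type":"number"}}}},"required":["series"]}

```bash
mkdir -p pics; ls; cat > h.py <<'E'
import numpy as np, cv2
from bench import sensors, eyes, job
def ray(cam,u,v):
    c=eyes.get_calibration(cam); K=np.array(c["mtx"]); R=np.array(c["R"]); t=np.array(c["t"])
    d=np.array([(u-K[0,2])/K[0,0],(v-K[1,2])/K[1,1]]); s=d.copy()
    for _ in range(20): s=d/(1+c["k1"]*(s@s))
    return -R.T@t, R.T@np.array([s[0],s[1],1])
def at(cam,u,v,z):
    o,d=ray(cam,u,v); return o+d*(z-o[2])/d[2]
def px(cam,X):
    c=eyes.get_calibration(cam); K=np.array(c["mtx"]); p=np.array(c["R"])@np.array(X)+np.array(c["t"])
    s=p[:2]/p[2]; s=s*(1+c["k1"]*(s@s)); return np.array([K[0,0]*s[0]+K[0,2],K[1,1]*s[1]+K[1,2]])
def snap(cam,f,box=None,k=1.5):
    im=eyes.snapshot(cam); cv2.imwrite(f"pics/raw_{f}.png",im); crop(f,f,box,k)
def crop(src,f,box=None,k=1.5):
    im=cv2.imread(f"pics/raw_{src}.png")
    if box: u0,v0,u1,v1=box; im=im[v0:v1,u0:u1]
    cv2.imwrite(f"pics/{f}.png",cv2.resize(im,None,fx=k,fy=k,interpolation=cv2.INTER_CUBIC))
E
python3 - <<'E'
from h import *
snap("top","t0"); snap("scene","s0")
for c in("top","scene"):
    k=eyes.get_calibration(c); print(c,k["mtx"],k["k1"],ray(c,256,192))
o=sensors.get_obs(); print(o["time"],o["tool_pos"],o["ee_rot"],o["width"])
E
```

```text
pics
top [[412.58232524   0.         253.31483057]
 [  0.         412.58232524 191.8836367 ]
 [  0.           0.           1.        ]] 0.03417649869385279 (array([0.35604523, 0.05108398, 1.46319719]), array([ 0.12679279, -0.01996657, -0.99174965]))
scene [[497.30623057   0.         252.41551184]
 [  0.         497.30623057 187.62632825]
 [  0.           0.           1.        ]] -0.07761486907780647 (array([ 1.05883552, -0.74962585,  0.98960884]), array([-0.38081936,  0.60920803, -0.6956806 ]))
0.1 [ 0.15863131 -0.52604029  0.16483764] [-3.13963266e+00 -1.92682704e-04  2.92799495e-01] 0.09407654518672114
```

View pics/t0.png

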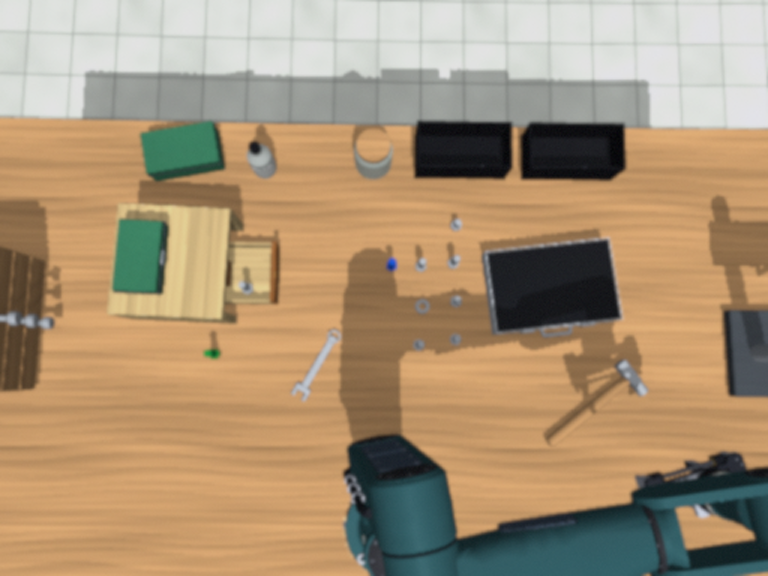

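View pics/s0.png

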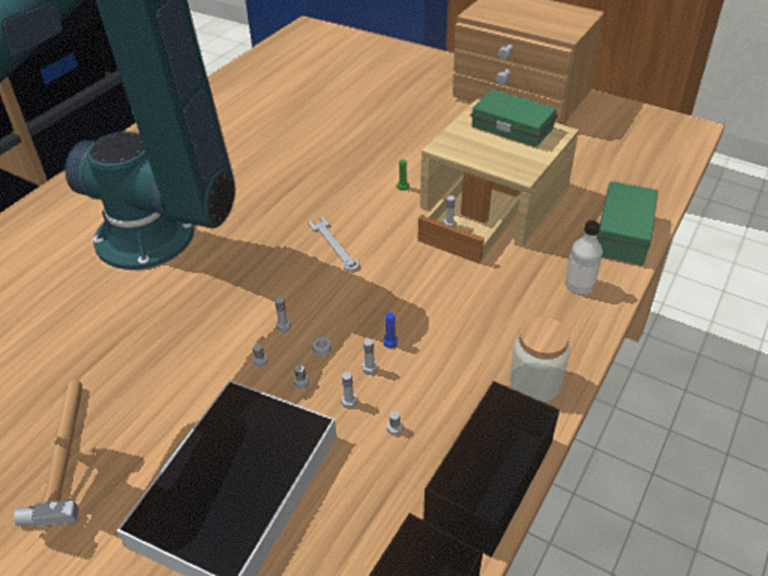

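The top view shows the riser at (170,262), the tray front at (275,270), the bolt cluster at x 390–460, y 220–345, and the case at (553,286). In the scene view:
- **Long steel bolts:** (281,315), (369,358) and (348,390).
- **Short bolts:** (259,353), (300,376) and (394,423).
- **Ring:** (321,345).
- **Decoys:** blue at (390,330) and green at (402,175).
- **bolt0:** in the tray at (450,210).

I'll check these in a close crop.

```bash
python3 - <<'E'
from h import *
t=cv2.imread("pics/raw_t0.png"); s=cv2.imread("pics/raw_s0.png")
# tiles: top bolts 250..320 x 135..240 ; top tray 70..190 x 130..225 ; scene bolts 160..275 x 190..295
A=cv2.resize(t[135:240,250:330],None,fx=5,fy=5,interpolation=cv2.INTER_CUBIC)[:, :]   #400x525
B=cv2.resize(s[190:295,160:275],None,fx=3.4,fy=3.4,interpolation=cv2.INTER_CUBIC)
H=np.zeros((600,800,3),np.uint8); H[:525,:400]=A; H[:B.shape[0],405:405+B.shape[1]]=B[:,:395]
C=cv2.resize(t[135:215,140:190],None,fx=3,fy=3,interpolation=cv2.INTER_CUBIC);H[360:600,410:560]=C
D=cv2.resize(s[120:180,270:355],None,fx=2.6,fy=2.6,interpolation=cv2.INTER_CUBIC);H[360:516,570:791]=D
cv2.imwrite("pics/c1.png",H)
print(px("top",[0,0,0])*1.5,px("top",[.159,-.526,.165])*1.5)
sc=lambda u,v,z:print((u,v),at("scene",u/1.5,v/1.5,z).round(4))
tp=lambda u,v,z:print((u,v),at("top",u/1.5,v/1.5,z).round(4))
print("case top corners");[tp(*p,.05) for p in((486,251),(609,239),(620,319),(495,333))]
print("riser top");[tp(*p,.15) for p in((121,205),(231,209),(224,320),(108,314))]
print("tray front wall top");[tp(*p,.06) for p in((276,238),(275,302))]
E
```

```text
[391.53045239 526.30782855] [653.3839783 468.0949225]
case top corners
(486, 251) [ 0.626  -0.2136  0.05  ]
(609, 239) [ 0.6576 -0.5001  0.05  ]
(620, 319) [ 0.4713 -0.5182  0.05  ]
(495, 333) [ 0.436  -0.2318  0.05  ]
riser top
(121, 205) [0.6974 0.5915 0.15  ]
(231, 209) [0.6923 0.3569 0.15  ]
(224, 320) [0.452  0.3622 0.15  ]
(108, 314) [0.4624 0.6041 0.15  ]
tray front wall top
(276, 238) [0.6486 0.2724 0.06  ]
(275, 302) [0.5006 0.2702 0.06  ]
```

View pics/c1.png

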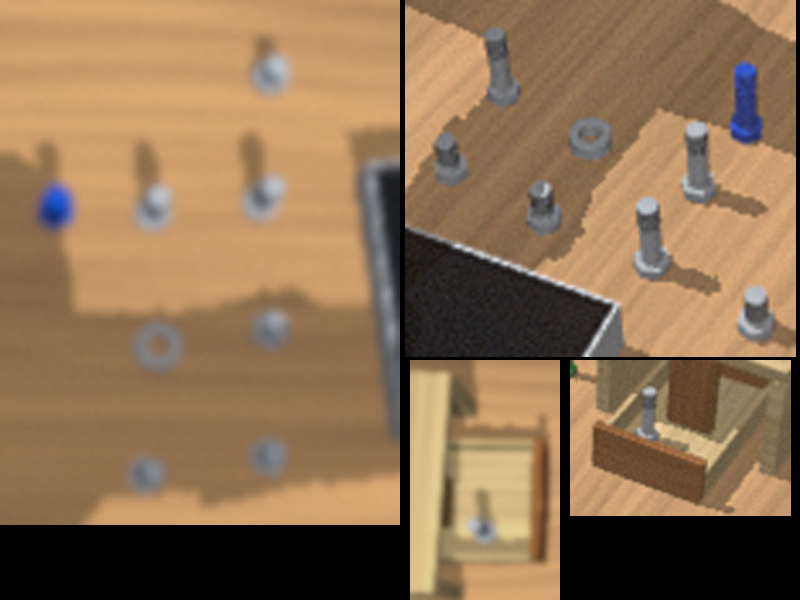

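```bash
python3 - <<'E'
from h import *
S=lambda X,Y:(160+(X-405+.5)/3.4-.5,190+(Y+.5)/3.4-.5)
for n,p,z in [("L1 tip",(496,34),.07),("L2 tip",(696,129),.07),("L3 tip",(648,204),.07),("L1 base",(503,97),.005),("L2 base",(698,190),.005),("L3 base",(652,264),.005),
 ("S",(447,139),.038),("S",(541,188),.038),("S",(756,293),.038),("ring",(590,134),.015),("blue",(745,69),.07)]:
    X=at("scene",*S(*p),z); q=px("top",X); print(n,X.round(4),"top crop px",((q+.5-[250,135])*5).round(0))
D=lambda X,Y:(270+(X-570)/2.6,120+(Y-360)/2.6)
T=lambda X,Y:(140+(X-410)/3,135+(Y-360)/3)
print("bolt0",at("scene",*D(650,392),.076),at("scene",*D(650,436),.011),at("top",*T(483,530),.04))
print("front wall top, scene L/R corners",at("scene",*D(596,426),.06),at("scene",*D(706,466),.06))
print("front wall top, top view corners",at("top",*T(539,437),.06),at("top",*T(539,560),.06))
print("handle top edge?",at("top",*T(448,490),.115))
E
```

```text
L1 tip [ 0.412 -0.061  0.07 ] top crop px [156. 469.]
L2 tip [ 0.5978 -0.0662  0.07  ] top crop px [163. 197.]
L3 tip [ 0.606  -0.1428  0.07  ] top crop px [275. 186.]
L1 base [ 0.4141 -0.0668  0.005 ] top crop px [156. 469.]
L2 base [ 0.5992 -0.0694  0.005 ] top crop px [160. 210.]
L3 base [ 0.6072 -0.1453  0.005 ] top crop px [266. 201.]
S [ 0.425 -0.146  0.038] top crop px [275. 453.]
S [ 0.5145 -0.1488  0.038 ] top crop px [278. 324.]
S [ 0.6978 -0.15    0.038 ] top crop px [278.  66.]
ring [ 0.5023 -0.071   0.015 ] top crop px [164. 344.]
blue [0.5976 0.0038 0.07  ] top crop px [ 61. 196.]
bolt0 [0.54190367 0.33960135 0.076     ] [0.54479261 0.34030641 0.011     ] [0.53559145 0.33981552 0.04      ]
front wall top, scene L/R corners [0.5087764  0.27097652 0.06      ] [0.64799257 0.27013645 0.06      ]
front wall top, top view corners [0.64156969 0.27563532 0.06      ] [0.49944596 0.27128325 0.06      ]
handle top edge? [0.56990864 0.36433917 0.115     ]
```

Call:
arm_command --pt "0.5 0 0 0 0 0 -0.142" --pt "0.5 0 0 0 0 0 -0.142" --pt "0.5 0 0 0 0 0 -0.142" --pt "0.5 0 0 0 0 0 -0.142" --pt "0.5 0 0 0 0 0 -0.142" --pt "0.5 0 0 0 0 0 -0.142" --pt "0.5 0 0 0 0 0 -0.142" --pt "0.5 0 0 0 0 0 -0.142" --pt "0.5 0 0 0 0 0 -0.142"

```text
time: 1.0
tool_pos: [0.1587, -0.5262, 0.1652]
ee_rot: [-3.141, -0.001, 1.577]
wrist_force: [-0.3, 0.1, -0.3]
width: 0.0471
```

Call:
arm_command --pt "0.5 4.15 2.1 0 0 0 0" --pt "0.5 4.15 2.1 0 0 0 0" --pt "0.5 4.15 2.1 0 0 0 0" --pt "0.5 4.15 2.1 0 0 0 0" --pt "0.5 4.15 2.1 0 0 0 0" --pt "0.5 4.15 2.1 0 0 0 0" --pt "0.5 4.15 2.1 0 0 0 0" --pt "0.5 4.15 2.1 0 0 0 0" --pt "0.5 4.15 2.1 0 0 0 0" --pt "0.5 4.15 2.1 0 0 0 0" --pt "0.5 4.15 2.1 0 0 0 0" --pt "0.5 4.15 2.1 0 0 0 0" --pt "0.5 4.15 2.1 0 0 0 0" --pt "0.5 4.15 2.1 0 0 0 0" --pt "0.5 4.15 2.1 0 0 0 0" --pt "0.5 4.15 2.1 0 0 0 0" --pt "0.5 4.15 2.1 0 0 0 0" --pt "0.5 4.15 2.1 0 0 0 0" --pt "0.5 4.15 2.1 0 0 0 0" --pt "0.5 0 0 0 0 0 0"

```text
time: 3.0
tool_pos: [0.558, 0.2662, 0.1621]
ee_rot: [-3.137, -0.0, 1.576]
wrist_force: [0.3, -0.6, -1.0]
width: 0.0473
```

Call:
arm_command --pt "0.5 2.0 1.0 0 0 0 0" --pt "0.5 1.8 0.9 2 0 0 0" --pt "0.5 0 0 2 0 0 0" --pt "0.5 0 0 0 0 0 0"

```text
time: 3.4
tool_pos: [0.5743, 0.2984, 0.1213]
ee_rot: [-3.134, 0.004, 1.571]
wrist_force: [-0.6, -0.3, -1.3]
width: 0.0469
```

```bash
python3 - <<'E'
from h import *
snap("scene","s1",(250,90,400,200),5)
print(sensors.get_obs()["tool_pos"])
E
```

```text
[0.57521312 0.29858992 0.12356044]
```

View pics/s1.png

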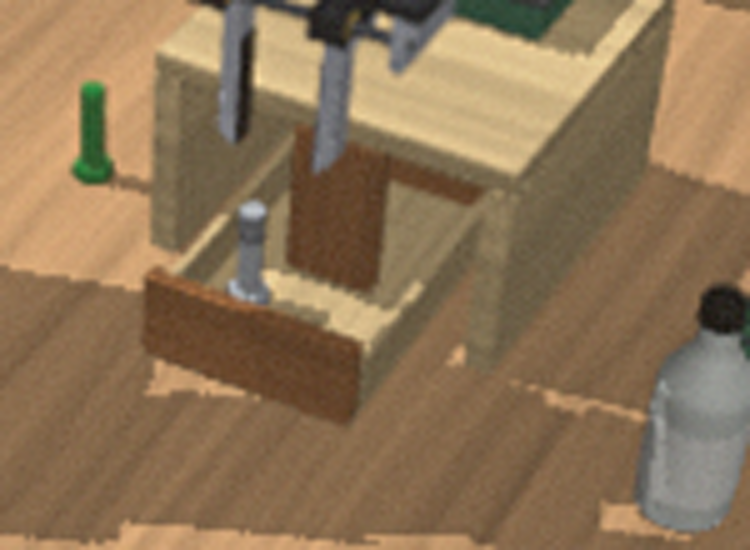

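The fingers hang above the compartment, between bolt0 (tip at 252,210) and the front wall (top at 255,305). I'll lower them and hook the wall.

Call:
arm_command --pt "0.5 0.4 0.3 3 0 0 0" --pt "0.5 0 0 3 0 0 0" --pt "0.5 0 0 2.4 0 0 0" --pt "0.5 0 0 0 0 0 0" --pt "0.5 -0.5 0 0 0 0 0" --pt "0.5 -0.5 0 0 0 0 0" --pt "0.5 -0.5 0 0 0 0 0" --pt "0.5 -0.5 0 0 0 0 0"

```text
time: 4.25
tool_pos: [0.5807, 0.2835, 0.0437]
ee_rot: [3.139, -0.001, 1.57]
wrist_force: [-0.7, -0.5, -0.3]
width: 0.0467
```

Call:
arm_command --pt "0.5 -0.4 0 0 0 0 0" --pt "0.5 -0.5 0 0 0 0 0" --pt "0.5 -0.6 0 0 0 0 0" --pt "0.5 -0.8 0 0 0 0 0" --pt "0.5 -0.8 0 0 0 0 0" --pt "0.5 -0.8 0 0 0 0 0" --pt "0.5 -0.8 0 0 0 0 0" --pt "0.5 -0.8 0 0 0 0 0" --pt "0.5 -0.8 0 0 0 0 0" --pt "0.5 -0.8 0 0 0 0 0" --pt "0.5 -0.8 0 0 0 0 0" --pt "0.5 -0.8 0 0 0 0 0" --pt "0.5 -0.8 0 0 0 0 0" --pt "0.5 -0.8 0 0 0 0 0" --pt "0.5 -0.8 0 0 0 0 0"

```text
time: 5.75
tool_pos: [0.5797, 0.1722, 0.0418]
ee_rot: [3.142, 0.0, 1.571]
wrist_force: [0.4, -0.8, 0.6]
width: 0.0468
```

Call:
arm_command --pt "0.5 -0.8 0 0 0 0 0" --pt "0.5 -0.8 0 0 0 0 0" --pt "0.5 -0.7 0 0 0 0 0" --pt "0.5 -0.5 0 0 0 0 0" --pt "0.5 -0.3 0 0 0 0 0" --pt "0.5 0 0 0 0 0 0" --pt "0.5 0.8 0 0 0 0 0" --pt "0.5 0 0 -3 0 0 0" --pt "0.5 0 0 -4 0 0 0" --pt "0.5 0 0 -4 0 0 0"

```text
time: 6.75
tool_pos: [0.579, 0.1509, 0.1523]
ee_rot: [-3.14, -0.0, 1.572]
wrist_force: [0.8, 0.5, -0.0]
width: 0.0472
```

```bash
python3 - <<'E'
from h import *
snap("scene","s2",(190,90,400,240),3.6)
print(sensors.get_obs()["tool_pos"])
E
```

```text
[0.58327006 0.15161394 0.16181441]
```

View pics/s2.png

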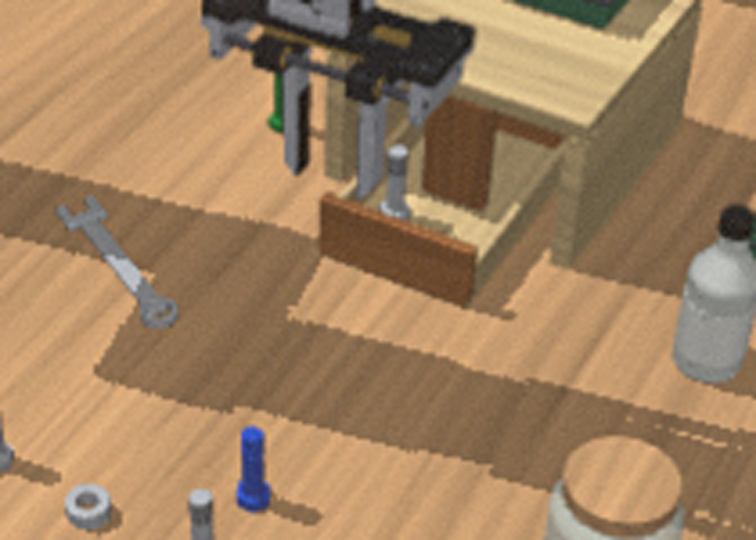

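```bash
python3 - <<'E'
from h import *
o=sensors.get_obs()
print(o["time"],o["tool_pos"],px("scene",o["tool_pos"]),"seen mid",190+333/3.6,90+180/3.6)
for n,u,v,z in (("wallL",321,197,.06),("wallR",475,252,.06),("wall bot R",470,305,0),("wall bot L",322,245,0),("bolt0 tip",398,152,.076),("bolt0 base",396,208,.011),("handleL base",424,190,.006),("handleR base",492,208,.006),("riser front R bot",570,264,0),("riser inner L",340,180,0)):
    print(n,at("scene",190+u/3.6,90+v/3.6,z).round(3))
im=eyes.snapshot("top"); cv2.imwrite("pics/raw_t2.png",im); crop("t2","t2",(60,120,260,240),4)
E
```

```text
6.8 [0.58327006 0.15161394 0.16181441] [283.33871152 148.64951113] seen mid 282.5 140.0
wallL [0.505 0.272 0.06 ]
wallR [0.646 0.273 0.06 ]
wall bot R [0.644 0.276 0.   ]
wall bot L [ 0.502  0.282 -0.   ]
bolt0 tip [0.541 0.34  0.076]
bolt0 base [0.539 0.345 0.011]
handleL base [0.547 0.386 0.006]
handleR base [0.609 0.393 0.006]
riser front R bot [0.695 0.365 0.   ]
riser inner L [0.472 0.368 0.   ]
```

View pics/t2.png

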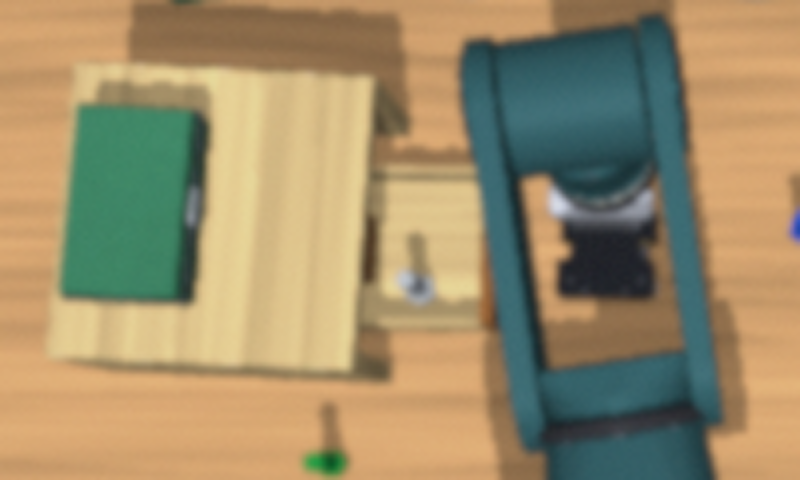

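The tray hasn't moved: its front wall is still at y≈0.273. The image shows the open fingertips about 20 mm above the nominal TCP (they retract when open), so the hook passed over the wall. I'll go back and lower it further.

Call:
arm_command --pt "0.5 3.0 0 0 0 0 0" --pt "0.5 4 0 0 0 0 0" --pt "0.5 4 0 0 0 0 0" --pt "0.5 3.0 0 0 0 0 0" --pt "0.5 1.2 0 0 0 0 0" --pt "0.5 0 0 4 0 0 0" --pt "0.5 0 0 4 0 0 0" --pt "0.5 0 0 3 0 0 0" --pt "0.5 0 0 2 0 0 0" --pt "0.5 0 0 1.4 0 0 0" --pt "0.5 0 0 0 0 0 0" --pt "0.5 0 0 0 0 0 0"

```text
time: 8.05
tool_pos: [0.5803, 0.3018, 0.0086]
ee_rot: [3.141, -0.0, 1.571]
wrist_force: [0.5, 1.0, -0.0]
width: 0.0468
```

Call:
arm_command --pt "0.5 -0.5 0 -0.5 0 0 0" --pt "0.5 -0.5 0 0 0 0 0" --pt "0.5 -0.4 0 0 0 0 0" --pt "0.5 -0.4 0 0 0 0 0" --pt "0.5 -0.4 0 0 0 0 0" --pt "0.5 -0.5 0 0 0 0 0" --pt "0.5 -0.6 0 0 0 0 0" --pt "0.5 -0.7 0 0 0 0 0"

```text
time: 8.85
tool_pos: [0.5814, 0.2649, 0.0159]
ee_rot: [3.136, -0.006, 1.572]
wrist_force: [0.0, 6.7, 3.7]
width: 0.047
```

Call:
arm_command --pt "0.5 -0.7 0 0 0 0 0" --pt "0.5 -0.7 0 0 0 0 0" --pt "0.5 -0.8 0 0 0 0 0" --pt "0.5 -0.8 0 0 0 0 0" --pt "0.5 -0.8 0 0 0 0 0" --pt "0.5 -0.8 0 0 0 0 0" --pt "0.5 -0.8 0 0 0 0 0" --pt "0.5 -0.8 0 0 0 0 0" --pt "0.5 -0.8 0 0 0 0 0" --pt "0.5 -0.8 0 0 0 0 0" --pt "0.5 -0.8 0 0 0 0 0" --pt "0.5 -0.8 0 0 0 0 0" --pt "0.5 -0.8 0 0 0 0 0" --pt "0.5 -0.7 0 0 0 0 0" --pt "0.5 -0.5 0 0 0 0 0" --pt "0.5 -0.3 0 0 0 0 0" --pt "0.5 0 0 0 0 0 0"

```text
time: 10.55
tool_pos: [0.5815, 0.1469, 0.0158]
ee_rot: [3.136, -0.005, 1.571]
wrist_force: [0.3, 5.1, 4.4]
width: 0.047
```

Call:
arm_command --pt "0.5 1.0 0 0 0 0 0" --pt "0.5 0 0 -3 0 0 0" --pt "0.5 0 0 -4 0 0 0" --pt "0.5 0 0 -4 0 0 0" --pt "0.5 0 0 -3 0 0 0" --pt "0.4 -4 0 0 0 0 0" --pt "0.4 -5 0 0 0 0 0" --pt "0.4 -5 0 0 0 0 0" --pt "0.4 -5 0.3 0 0 0 0" --pt "0.4 -3 1.0 0 0 0 0" --pt "0.4 0 0 0 0 0 0"

```text
time: 11.65
tool_pos: [0.5926, -0.0696, 0.1521]
ee_rot: [-3.14, 0.002, 1.565]
wrist_force: [0.7, 1.1, 0.0]
width: 0.0375
```

```bash
python3 - <<'E'
from h import *
im=eyes.snapshot("scene"); cv2.imwrite("pics/raw_s3.png",im); crop("s3","s3",(165,100,365,250),4)
o=sensors.get_obs(); print(o["tool_pos"],o["width"],o["ee_rot"],px("scene",o["tool_pos"]))
E
```

```text
[ 0.59236941 -0.06704674  0.15220871] 0.03712237025458774 [-3.14002615e+00  4.33839912e-04  1.56704769e+00] [241.9977065  203.71803744]
```

View pics/s3.png

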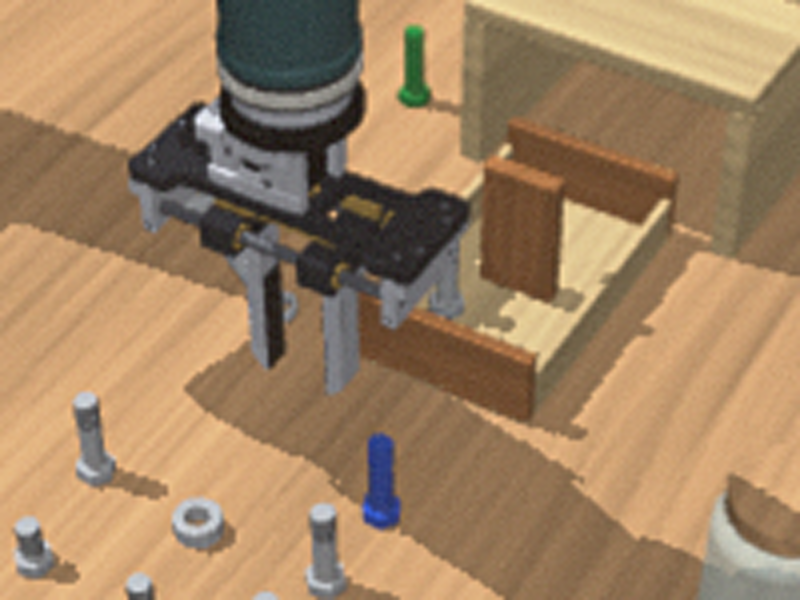

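```bash
python3 - <<'E'
from h import *
P=lambda u,v,z:at("scene",165+u/4,100+v/4,z).round(4)
print("L2",P(322,511,.07),P(326,580,.005)); print("L1",P(87,399,.07),P(95,470,.005))
print("tips z", [px("scene",[.5924,-.067,z]) for z in (.152,.172,.18)],165+304/4,100+378/4)
for n,u,v,z in (("wall R top",534,357,.06),("handle top L",484,163,.115),("handle top R",562,185,.115),("handle base R",556,300,.006),("handle baseL",482,276,.006),("rear wall top R",674,180,.06),("riser R",725,252,0)): print(n,P(u,v,z))
E
```

```text
L2 [ 0.5987 -0.0663  0.07  ] [ 0.5997 -0.067   0.005 ]
L1 [ 0.413  -0.0609  0.07  ] [ 0.4133 -0.0644  0.005 ]
tips z [array([242.02234559, 203.77244022]), array([241.71595365, 197.76685792]), array([241.59141441, 195.32433842])] 241.0 194.5
wall R top [0.6436 0.1311 0.06  ]
handle top L [0.5459 0.2373 0.115 ]
handle top R [0.6048 0.2428 0.115 ]
handle base R [0.6054 0.2442 0.006 ]
handle baseL [0.5456 0.2403 0.006 ]
rear wall top R [0.6456 0.3521 0.06  ]
riser R [0.6889 0.363  0.    ]
```

Call:
arm_command --pt "0.5 0 0.6 2 0 0 0" --pt "0.5 0 0 3 0 0 0" --pt "0.5 0 0 3 0 0 0" --pt "0.5 0 0 3 0 0 0" --pt "0.5 0 0 2.5 0 0 0" --pt "0.5 0 0 0 0 0 0" --pt "0.0 0 0 0 0 0 0" --pt "0.0 0 0 0 0 0 0" --pt "0.0 0 0 0 0 0 0" --pt "0.0 0 0 0 0 0 0" --pt "0.0 0 0 0 0 0 0"

```text
time: 12.8
tool_pos: [0.5993, -0.0652, 0.0193]
ee_rot: [3.14, 0.001, 1.571]
wrist_force: [-0.0, -0.7, 2.6]
width: 0.0151
```

Call:
arm_command --pt "0.0 0 0 -1 0 0 0" --pt "0.0 0 0 -3 0 0 0" --pt "0.0 0 0 -3 0 0 0" --pt "0.0 0 0 -3 0 0 0" --pt "0.0 0 0 -3 0 0 0" --pt "0.0 0 0 -1 0 0 0" --pt "0.0 2 0 0 0 0 0" --pt "0.0 3 0 0 0 0 0" --pt "0.0 3.8 0 0 0 0 0" --pt "0.0 3.8 0 0 0 0 0" --pt "0.0 3.8 0 0 0 0 0" --pt "0.0 3.8 0 0 0 0 0" --pt "0.0 3.8 0 0 0 0 0" --pt "0.0 3.8 0 0 0 0 0" --pt "0.0 3.6 0 0 0 0 0" --pt "0.0 2.6 0 0 0 0 0" --pt "0.0 1.6 0 0 0 0 0" --pt "0.0 0 0 0 0 0 0" --pt "0.0 0 0 0 0 0 0"

```text
time: 14.7
tool_pos: [0.5987, 0.29, 0.1572]
ee_rot: [-3.141, 0.002, 1.57]
wrist_force: [-0.6, -0.4, -0.6]
width: 0.0152
```

Call:
arm_command --pt "0.0 0.4 0 2 0 0 0" --pt "0.0 0 0 3 0 0 0" --pt "0.0 0 0 3 0 0 0" --pt "0.0 0 0 3 0 0 0" --pt "0.0 0 0 1.2 0 0 0" --pt "0.0 0 0 0.6 0 0 0" --pt "0.0 0 0 0 0 0 0" --pt "0.0 0 0 0.3 0 0 0" --pt "0.0 0 0 0 0 0 0"

```text
time: 15.6
tool_pos: [0.5998, 0.2952, 0.0285]
ee_rot: [3.139, -0.001, 1.571]
wrist_force: [0.0, -0.3, -2.3]
width: 0.0151
```

Call:
arm_command --pt "0.0 0 0 0.3 0 0 0" --pt "0.0 0 0 0 0 0 0" --pt "0.2 0 0 0 0 0 0" --pt "0.3 0 0 0 0 0 0" --pt "0.4 0 0 0 0 0 0" --pt "0.4 0 0 -1 0 0 0" --pt "0.4 0 0 -3 0 0 0" --pt "0.4 0 0 -4 0 0 0" --pt "0.4 0 0 -4 0 0 0" --pt "0.5 0 0 -1.5 0 0 0"

```text
time: 16.6
tool_pos: [0.6009, 0.2959, 0.1655]
ee_rot: [3.133, -0.003, 1.571]
wrist_force: [0.8, 0.3, 0.9]
width: 0.0427
```

Call:
arm_command --pt "0.5 -3 -1.5 0 0 0 0" --pt "0.5 -4 -2.1 0 0 0 0" --pt "0.5 -4 -2.1 0 0 0 0" --pt "0.5 -4 -2.1 0 0 0 0" --pt "0.5 -4 -2.1 0 0 0 0" --pt "0.5 -4 -2.1 0 0 0 0" --pt "0.5 -4 -2.1 0 0 0 0" --pt "0.5 -4 -2.1 0 0 0 0" --pt "0.5 -3 -1.6 0 0 0 0" --pt "0.5 -1.7 -0.9 0 0 0 0" --pt "0.5 0 0 0 0 0 0" --pt "0.5 0 0 0 0 0 0"

```text
time: 17.8
tool_pos: [0.4116, -0.0618, 0.1585]
ee_rot: [-3.141, -0.001, 1.57]
wrist_force: [0.1, -0.9, 0.1]
width: 0.0469
```

```bash
python3 - <<'E'
from h import *
im=eyes.snapshot("scene"); cv2.imwrite("pics/raw_s4.png",im); crop("s4","s4",(150,90,350,240),4)
o=sensors.get_obs(); print(o["time"],o["tool_pos"],o["width"],o["ee_rot"])
E
```

```text
17.85 [ 0.4118637  -0.06139802  0.15851271] 0.04701791426685863 [-3.14126759e+00 -6.79367687e-04  1.57106208e+00]
```

View pics/s4.png

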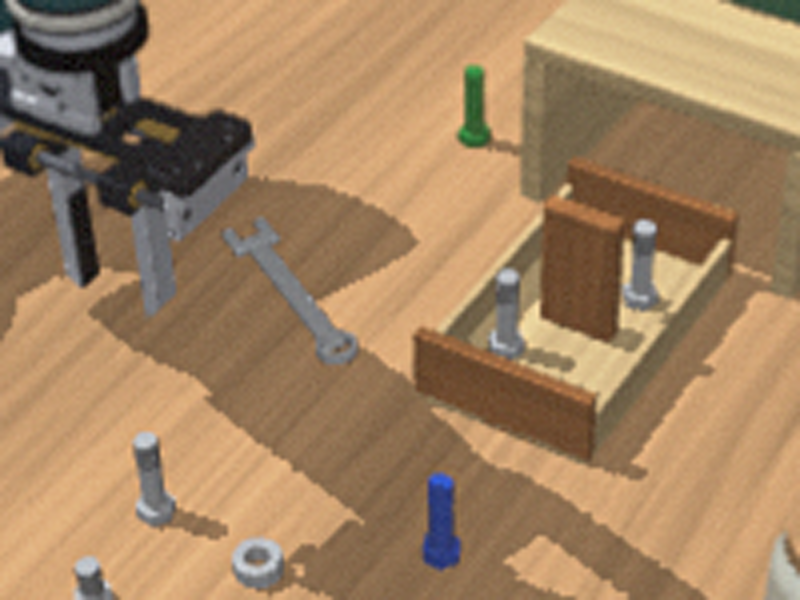

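bolt0 stands in front of the grip, with its base at (507,345), and the first added bolt stands behind it at (640,297). Next I'll pick the near bolt, L1, at (152,505).

Call:
arm_command --pt "0.5 0 0.1 3 0 0 0" --pt "0.5 0 0 3 0 0 0" --pt "0.5 0 0 3 0 0 0" --pt "0.5 0 0 3 0 0 0" --pt "0.5 0 0 1.9 0 0 0" --pt "0.5 0 0 0 0 0 0" --pt "0.0 0 0 0 0 0 0" --pt "0.0 0 0 0 0 0 0" --pt "0.0 0 0 0 0 0 0" --pt "0.0 0 0 0 0 0 0" --pt "0.0 0 0 0 0 0 0" --pt "0.0 0 0 -1 0 0 0" --pt "0.0 0 0 -3 0 0 0" --pt "0.0 0 0 -3 0 0 0" --pt "0.0 0 0 -3 0 0 0" --pt "0.0 0 0 -3 0 0 0" --pt "0.0 0 0 -1 0 0 0" --pt "0.0 0 0 0 0 0 0"

```text
time: 19.65
tool_pos: [0.4138, -0.0624, 0.1616]
ee_rot: [3.138, 0.001, 1.571]
wrist_force: [0.1, 0.8, -1.6]
width: 0.0149
```

Call:
arm_command --pt "0.0 2 0.8 0 0 0 0" --pt "0.0 3 1.2 0 0 0 0" --pt "0.0 3.8 1.5 0 0 0 0" --pt "0.0 3.8 1.5 0 0 0 0" --pt "0.0 3.8 1.5 0 0 0 0" --pt "0.0 3.8 1.5 0 0 0 0" --pt "0.0 3.8 1.5 0 0 0 0" --pt "0.0 3.8 1.5 0 0 0 0" --pt "0.0 3.6 1.4 0 0 0 0" --pt "0.0 2.6 1.0 0 0 0 0" --pt "0.0 1.6 0.6 0 0 0 0" --pt "0.0 0 0 0 0 0 0" --pt "0.0 0 0 0 0 0 0"

```text
time: 20.95
tool_pos: [0.5517, 0.2933, 0.1574]
ee_rot: [-3.138, 0.002, 1.571]
wrist_force: [-0.2, -0.3, -1.0]
width: 0.0145
```

Call:
arm_command --pt "0.0 0.1 0.3 2 0 0 0" --pt "0.0 0 0 3 0 0 0" --pt "0.0 0 0 3 0 0 0" --pt "0.0 0 0 3 0 0 0" --pt "0.0 0 0 1.4 0 0 0" --pt "0.0 0 0 0.5 0 0 0" --pt "0.0 0 0 0.3 0 0 0" --pt "0.0 0 0 0 0 0 0"

```text
time: 21.75
tool_pos: [0.5566, 0.2951, 0.0292]
ee_rot: [3.139, -0.001, 1.571]
wrist_force: [0.4, -0.3, -1.2]
width: 0.0149
```

Call:
arm_command --pt "0.0 0 0 0.3 0 0 0" --pt "0.0 0 0 0 0 0 0" --pt "0.2 0 0 0 0 0 0" --pt "0.3 0 0 0 0 0 0" --pt "0.3 0 0 0 0 0 0" --pt "0.3 0 0 -1 0 0 0" --pt "0.3 0 0 -3 0 0 0" --pt "0.3 0 0 -4 0 0 0" --pt "0.4 0 0 -4 0 0 0" --pt "0.5 0 0 -4 0 0 0" --pt "0.5 -4.5 2 0 0 0 0" --pt "0.5 0 0 0 0 0 0"

```text
time: 22.95
tool_pos: [0.5787, 0.2462, 0.1881]
ee_rot: [3.135, 0.001, 1.566]
wrist_force: [-0.7, 0.7, -1.0]
width: 0.0472
```

Call:
arm_command --pt "0.5 0 0 0 0 0 0.142" --pt "0.5 0 0 0 0 0 0.143" --pt "0.5 0 0 0 0 0 0.143" --pt "0.5 0 0 0 0 0 0.143" --pt "0.5 0 0 0 0 0 0.143" --pt "0.5 0 0 0 0 0 0.143" --pt "0.5 0 0 0 0 0 0.143" --pt "0.5 0 0 0 0 0 0.143" --pt "0.5 0 0 0 0 0 0.143" --pt "0.5 0 0 0 0 0 0.143" --pt "0.5 0 0 0 0 0 0.142" --pt "0.5 0 0 0 0 0 0"

```text
time: 24.15
tool_pos: [0.5753, 0.2502, 0.1847]
ee_rot: [3.141, 0.001, 0.0]
wrist_force: [-0.8, -0.3, 0.2]
width: 0.0468
```

```bash
python3 - <<'E'
from h import *
im=eyes.snapshot("scene"); cv2.imwrite("pics/raw_s5.png",im); crop("s5","s5",(230,90,350,210),5)
o=sensors.get_obs(); print(o["time"],o["tool_pos"],o["width"],o["ee_rot"],o["joint_positions"])
E
```

```text
24.2 [0.57538994 0.25016605 0.18467471] 0.046892990601675295 [3.14145668e+00 7.09928149e-04 2.76572050e-03] [3.19731314e-01 2.59995728e-01 1.13473581e+00 9.35280651e-05
 1.74757806e+00 1.88777829e+00]
```

View pics/s5.png

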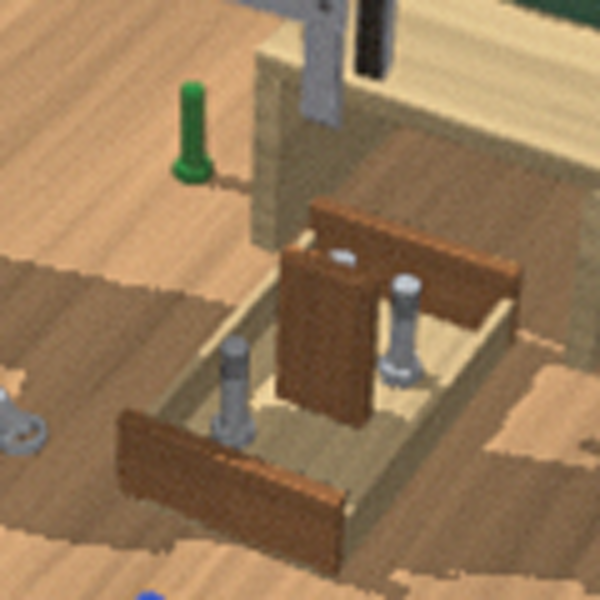

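```bash
python3 - <<'E'
from h import *
P=lambda u,v,z:at("scene",230+u/5,90+v/5,z).round(4)
for n,u,v,z in (("handle topL",283,252,.115),("handle top R front",373,284,.115),("baseL",279,400,.006),("baseR",366,424,.006),("wallL top",123,412,.06),("wallR top",341,496,.06),("rear R top inner?",519,268,.06),("bolt tip rear",405,283,.076),("rear2",343,256,.076),("bolt0",235,343,.076)): print(n,P(u,v,z))
# bolts/start comparisons: L3, short, ring
print([px("scene",[.5754,.2502,z]) for z in (.185,.2,.21)], 230+(347)/5,90+100/5)
E
```

```text
handle topL [0.5466 0.2396 0.115 ]
handle top R front [0.6037 0.2393 0.115 ]
baseL [0.5485 0.2368 0.006 ]
baseR [0.603  0.2438 0.006 ]
wallL top [0.5058 0.1301 0.06  ]
wallR top [0.6428 0.1309 0.06  ]
rear R top inner? [0.6436 0.3586 0.06  ]
bolt tip rear [0.5991 0.2936 0.076 ]
rear2 [0.5562 0.298  0.076 ]
bolt0 [0.5399 0.1969 0.076 ]
[array([298.40408702, 121.34679315]), array([298.63033868, 116.8371882 ]), array([298.78272363, 113.79360529])] 299.4 110.0
```

Call:
arm_command --pt "0.35 0 0.1 2 0 0 0" --pt "0.35 0 0 3 0 0 0" --pt "0.35 0 0 3 0 0 0" --pt "0.35 0 0 3 0 0 0" --pt "0.35 0 0 1.5 0 0 0" --pt "0.35 0 0 1 0 0 0" --pt "0.35 0 0 0 0 0 0" --pt "0.0 0 0 0 0 0 0" --pt "0.0 0 0 0 0 0 0" --pt "0.0 0 0 0 0 0 0" --pt "0.0 0 0 0 0 0 0" --pt "0.0 0 0 0 0 0 0" --pt "0.0 0 0 0 0 0 0"

```text
time: 25.5
tool_pos: [0.5771, 0.2471, 0.0518]
ee_rot: [3.139, -0.003, -0.001]
wrist_force: [0.4, -4.9, 1.8]
width: 0.0159
```

Call:
arm_command --pt "0.0 0 0 -0.3 0 0 0" --pt "0.0 0 0 -0.5 0 0 0" --pt "0.0 0 0 -0.8 0 0 0" --pt "0.0 0 0 -1 0 0 0" --pt "0.0 0 0 -1.2 0 0 0" --pt "0.0 0 0 -1.5 0 0 0" --pt "0.0 0 0 -1.5 0 0 0" --pt "0.0 0 0 -1.5 0 0 0" --pt "0.0 0 0 -1.5 0 0 0" --pt "0.0 0 0 -1.2 0 0 0" --pt "0.0 0 0 -0.8 0 0 0" --pt "0.0 0 0 -0.4 0 0 0" --pt "0.0 0 0 0 0 0 0" --pt "0.0 0 0 0 0 0 0"

```text
time: 26.9
tool_pos: [0.5755, 0.2476, 0.1722]
ee_rot: [3.139, 0.001, -0.001]
wrist_force: [-2.4, -5.5, -5.6]
width: 0.0165
```

```bash
python3 - <<'E'
from h import *
im=eyes.snapshot("scene"); cv2.imwrite("pics/raw_s6.png",im); crop("s6","s6",(190,50,350,190),4)
o=sensors.get_obs(); print(o["time"],o["tool_pos"],o["width"],o["ee_rot"],o["wrist_force"],o["wrist_torque"])
E
```

```text
26.95 [0.57527622 0.24749636 0.17180963] 0.0165018539573287 [ 3.13901062e+00  1.19980787e-03 -1.39899008e-03] [-1.86187308 -4.83997917 -5.30895525] [-1.12812538  0.38504549 -0.17598622]
```

View pics/s6.png

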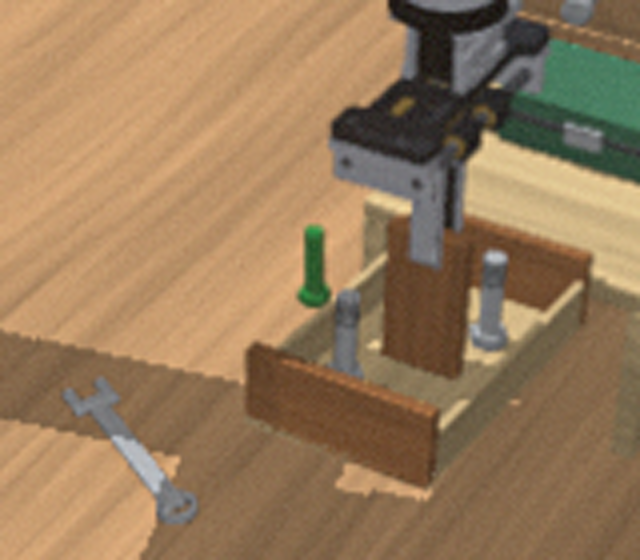

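The tray hangs level with all three bolts in it; the third is hidden behind the grip plate. I'll carry it at this height to the case.

Call:
arm_command --pt "0.0 0 0.5 0 0 0 0" --pt "0.0 0 1 0 0 0 0" --pt "0.0 0 1.5 0 0 0 0" --pt "0.0 0 2 0 0 0 0" --pt "0.0 0 2.5 0 0 0 0" --pt "0.0 0 3 0 0 0 0" --pt "0.0 0 3 0 0 0 0" --pt "0.0 -0.2 3 0 0 0 0" --pt "0.0 -0.2 3 0 0 0 0" --pt "0.0 -0.2 3 0 0 0 0" --pt "0.0 -0.2 3 0 0 0 0" --pt "0.0 -0.2 3 0 0 0 0" --pt "0.0 -0.2 3 0 0 0 0" --pt "0.0 -0.2 3 0 0 0 0" --pt "0.0 -0.2 3 0 0 0 0" --pt "0.0 -0.2 3 0 0 0 0" --pt "0.0 -0.2 3 0 0 0 0" --pt "0.0 -0.2 3 0 0 0 0" --pt "0.0 -0.2 3 0 0 0 0" --pt "0.0 -0.2 3 0 0 0 0"

```text
time: 28.95
tool_pos: [0.5491, -0.2779, 0.1721]
ee_rot: [3.142, -0.001, -0.001]
wrist_force: [0.5, 0.2, -6.2]
width: 0.0156
```

Call:
arm_command --pt "0.0 0 2.5 0 0 0 0" --pt "0.0 0 2.2 0 0 0 0" --pt "0.0 0 1.8 0 0 0 0" --pt "0.0 0 1.2 0 0 0 0" --pt "0.0 0 0.6 0 0 0 0" --pt "0.0 0 0 0 0 0 -0.02" --pt "0.0 0 0 0 0 0 -0.035" --pt "0.0 0 0 0 0 0 -0.035" --pt "0.0 0 0 0 0 0 -0.025" --pt "0.0 0 0 0 0 0 0" --pt "0.0 0 0 0 0 0 0"

```text
time: 30.05
tool_pos: [0.5498, -0.3584, 0.172]
ee_rot: [-3.142, -0.0, 0.115]
wrist_force: [0.3, -0.3, -7.2]
width: 0.0158
```

```bash
python3 - <<'E'
from h import *
im=eyes.snapshot("scene"); cv2.imwrite("pics/raw_s7.png",im); crop("s7","s7",(60,180,300,384),3.3)
o=sensors.get_obs(); print(o["time"],o["tool_pos"],o["width"],o["ee_rot"],o["wrist_force"])
im=cv2.imread("pics/raw_s0.png")[240:384,70:235]; cv2.imwrite("pics/case.png",cv2.resize(im,None,fx=3.4,fy=3.4))
a=cv2.imread("pics/s7.png");b=cv2.imread("pics/case.png")
cv2.imwrite("pics/s7.png",cv2.hconcat([cv2.resize(a,(460,391)),cv2.resize(b,(340,297)) if 0 else cv2.copyMakeBorder(cv2.resize(b,(340,297)),0,94,0,0,cv2.BORDER_CONSTANT)]))
E
```

```text
30.1 [ 0.54977343 -0.35857611  0.17199892] 0.015608695490784447 [-3.14159191e+00 -1.69504747e-04  1.15215887e-01] [-0.01589252 -0.422145   -6.22593507]
```

View pics/s7.png

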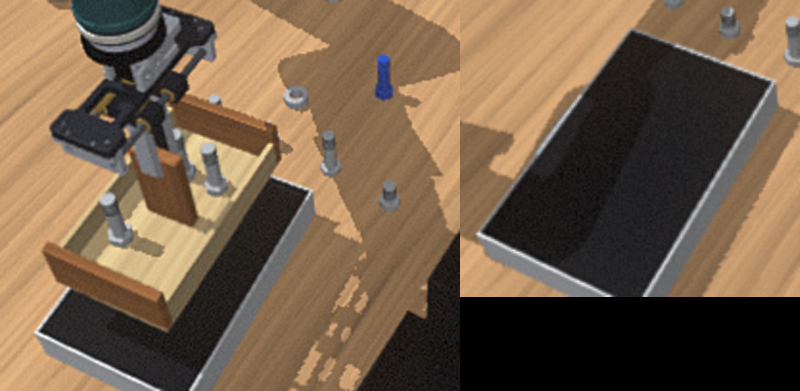

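```bash
python3 - <<'E'
from h import *
P=[at("scene",70+(x-460)/2.06,240+y/2.06,.05)[:2].round(4) for x,y in((632,30),(777,84),(479,234))]
print(P,"centre",(P[1]+P[2])/2,"long yaw",np.arctan2(*(P[0]-P[2])[::-1])-np.pi/2)
E
```

```text
[array([ 0.4422, -0.2383]), array([ 0.6322, -0.2152]), array([ 0.4764, -0.5238])] centre [ 0.5543 -0.3695] long yaw 0.11922174656245565
```

Call:
arm_command --pt "0.0 0.1 0.5 0.3 0 0 0" --pt "0.0 0.1 0.5 0.8 0 0 0" --pt "0.0 0 0 1 0 0 0" --pt "0.0 0 0 1 0 0 0" --pt "0.0 0 0 1 0 0 0" --pt "0.0 0 0 0.9 0 0 0" --pt "0.0 0 0 0.6 0 0 0" --pt "0.0 0 0 0.4 0 0 0" --pt "0.0 0 0 0.3 0 0 0" --pt "0.0 0 0 0.2 0 0 0" --pt "0.0 0 0 0.2 0 0 0" --pt "0.0 0 0 0 0 0 0"

```text
time: 31.3
tool_pos: [0.553, -0.3689, 0.1054]
ee_rot: [3.141, -0.001, 0.115]
wrist_force: [-0.8, 0.5, -6.2]
width: 0.0158
```

Call:
arm_command --pt "0.0 0 0 0.1 0 0 0" --pt "0.0 0 0 0.1 0 0 0" --pt "0.0 0 0 0 0 0 0"

```text
time: 31.6
tool_pos: [0.5536, -0.3693, 0.1046]
ee_rot: [3.139, -0.002, 0.115]
wrist_force: [1.0, -0.9, -1.4]
width: 0.0158
```

Call:
arm_command --pt "0.0 0 0 0.1 0 0 0" --pt "0.0 0 0 0 0 0 0" --pt "0.25 0 0 0 0 0 0" --pt "0.33 0 0 0 0 0 0" --pt "0.33 0 0 0 0 0 0" --pt "0.33 0 0 -1 0 0 0" --pt "0.33 0 0 -3 0 0 0" --pt "0.33 0 0 -4 0 0 0" --pt "0.33 0 0 -4 0 0 0" --pt "0.33 0 0 -3 0 0 0" --pt "0.33 0 0 0 0 0 0"

```text
time: 32.7
tool_pos: [0.5543, -0.3701, 0.2595]
ee_rot: [3.133, -0.009, 0.115]
wrist_force: [0.8, 0.5, 0.4]
width: 0.0308
```

```bash
python3 - <<'E'
from h import *
im=eyes.snapshot("scene"); cv2.imwrite("pics/raw_s8.png",im); crop("s8","s8",(60,170,290,384),2.7)
o=sensors.get_obs(); print(o["time"],o["tool_pos"],o["width"],o["wrist_force"])
E
```

```text
32.75 [ 0.55366116 -0.36958503  0.25592103] 0.030931785364735048 [-0.15285739  0.38335135  0.05866283]
```

View pics/s8.png

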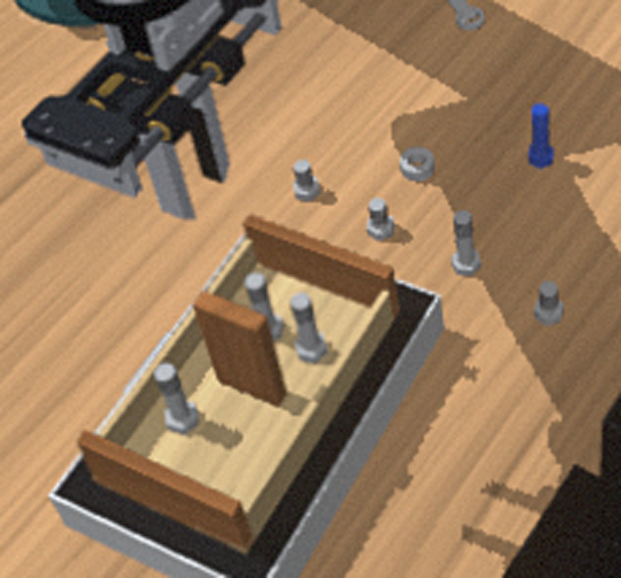

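```bash
python3 - <<'E'
from h import *
P=lambda u,v,z:at("scene",60+u/2.7,170+v/2.7,z)[:2].round(4)
print("front top L,R outer",P(82,440,.11),P(245,512,.11)); print("front bottom R",P(247,550,.05)); print("rear top outer L,R",P(249,217,.11),P(397,270,.11))
print("rear bottom R",P(396,314,.05),"handle top",P(199,302,.165),P(268,328,.165))
print("case L top corner",P(52,495,.05),"R",P(440,294,.05), "case front R",P(268,577,.05))
E
```

```text
front top L,R outer [ 0.5002 -0.4934] [ 0.6413 -0.4742]
front bottom R [ 0.6335 -0.4785]
rear top outer L,R [ 0.4712 -0.2629] [ 0.6115 -0.2442]
rear bottom R [ 0.6069 -0.2481] handle top [ 0.5281 -0.377 ] [ 0.5879 -0.3683]
case L top corner [ 0.476  -0.5234] R [ 0.6274 -0.2119] case front R [ 0.6601 -0.4867]
```

```bash
python3 -c "
from bench import job; print(job.close_job())"
```

```text
the job is handed in; nothing more can be done
None
```

The tray is on the black case with three long bolts standing in it, and I handed the job in at about 33 s of robot time; no verdict came back.

- **Drawing out:** I hooked the front wall from inside instead of pinching it. The first pull passed over the wall because the open fingertips sit about 25 mm higher than the reported TCP. I went back, reached lower, and drew the tray out until its grip stood about 114 mm in front of the riser's edge.
- **Filling:** I put two long bolts from the bench behind the grip. bolt0 stayed in front of it.
- **Carrying:** I took the tray by its grip, lifted it about 120 mm and carried it level. I turned it 0.115 rad to line up with the case before setting it down.

**Last checks:**
- In the last picture the tray's centre is at (0.556, -0.369) and the case's at (0.552, -0.368), about 5 mm apart. Their long sides line up within about 0.01 rad.
- The tray looks level and the gripper is clear above it.
- The fourth long bolt, the three short bolts and the ring look unmoved and were not touched. I judged this from the picture and did not measure it again.
- The two cameras differed by 5–7 mm on some points, well inside the 30 mm allowed.
- I viewed 12 pictures, two over the budget of 10.

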